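# Restore the fallen jar's shelf place and press its label holder home

## Robot

A 6-joint arm with a two-finger parallel gripper is mounted at the origin on a cart in front of the work surface, level with it; the furniture and walls round the work are solid. World frame = base frame: x ahead of the robot, y to its left, z up, the work surface at z = 0. Lengths are in mm, angles in rad, forces in N, time in s.
With the tool pointing down it reaches from about 325 to 750 mm from the base axis. Payload 7.6 kg.
Tool frame: the origin (TCP) lies midway between the tips of the shut fingers; the grasp point (between the pads) lies behind it (bot.tcp_to_grasp is the z of the grasp point in the tool frame, in mm); z points along the fingers, y is the direction in which the jaws open and shut (so a half turn about z gives the same grasp; the last joint's range is limited). The gripper opens to 85 mm and grips with 20 to 120 N. Pads are 22 mm wide; open, the fingers measure 114 mm over their backs; the gripper's body (76 mm by 85 mm) begins 54 mm behind the grasp point. The pads swing forward as they close: fully open they stand 13 mm farther back than shut.
Start: joints at [1.189, 0.052, 1.401, -0, 1.689, -0.07], TCP at [161.039, 499.712, 231.323] pointing down, gripper open.
Joint ranges: [-2.9, 2.9], [-0.91, 2.17], [0.12, 2.37], [-1.06, 4.2], [0.26, 2.73], [-2.93, 2.93]. Speed limits (rad/s): [2.57, 2.57, 3.01, 3.14, 3.14, 3.14].

## Interface

Orientations are given as a 3x3 rotation matrix whose columns are the frame's x, y, z axes.
In Python, from plant import bot gives the robot as it stands. The module is installed in compiled form; this text tells all that it offers.
- The arm moves only by the tool move_arm, never from a script. Its argument "commands" is a list of rows, each a list of 5 numbers: the shift along the world's x, y, z normalised to -1 to 1, where 1 is 100 mm, then the turn about the world's z normalised to -1 to 1, where 1 is 60 degrees, then the opening in per cent of the stroke, from 0 (shut) to 100 (fully open). A call has 1 to 12 rows; each row is the pose to reach, as a shift and turn from the pose commanded when the call began; what a row does not reach only later rows make up. A row lasts 1/8 s, in which the tool goes at most 62.5 mm and 10.7 degrees, less where a joint would pass 70% of its speed; a pose out of reach is approached as far as the arm can. A call with a number of a shift or a turn outside -1 to 1 is refused whole. A call with a gripper value outside its range is refused whole. The fingers move at their own pace and stop on an object; "force" is the grip in N (left out, the last holds). Time passes only in rows, so rows that repeat a pose let the fingers close. It gives the time, the measured TCP pose, the force and the opening at its end, in the units of the state.
- bot.get_obs(): the state, without advancing time (a new reading comes with each control period).
- bot.snapshot(name): name is "scene" or "top" or "wrist"; returns a dict with "frame" (400x640x3 uint8, blue, green, red), "mtx" (3x3 intrinsics, pixels), "rvec" (rotation vector, rad) and "tvec" (3), from world to camera coordinates, as OpenCV has them; the wrist camera has in their place "hand_eye" (4x4, takes a point from camera to tool coordinates, whose origin is the TCP and whose axes are the flange's). Camera axes: x right, y down, z forward; pixel columns grow to the right and rows downward; lengths in mm; the calibration is good to about 2 mm. A picture is of the moment at which its call begins: read the wrist's pose just before it. There is no depth.
- bot.sign_off(): hands the job in, once; it reports no verdict.
The state is a dict: "time_s": time; "joint_pos": joint angles; "joint_velocities": joint speeds; "joint_efforts": joint torques, N m; "eef_pos": TCP position; "orientation": TCP orientation; "force": force on the tool from outside, world axes, zero at the start; "moment": the same for the moment, N m; "width": opening from 0.0 (shut) to 1.0 (fully open).
Only numpy, scipy, OpenCV 4.12 (cv2) and the standard library are available. Lean on these libraries where they do the work, as an engineer would, in place of code of your own. Each camera call takes 0.05 s, during which the arm holds its last target.

## Task

The jar with the maroon band has fallen off its little bench shelf: first stand it upright on its empty round marked place beside the blue-banded jar and let go of it. Then take the label holder with the maroon stripe out of the wooden stand, push it down behind the aluminium lip into the gap in front of that jar, card facing out to the front, against the yellow spring strip until it is fully home, and finish while still holding it pressed home. Leave the blue-banded jar, the solder spool and the eraser alone.

Things in the scene. Friction and masses are not known exactly. Their poses are not given: they have to be found in the camera images.
- jar: white round plastic jar with maroon band and screw cap, 54 mm across, 50 mm high, 0.08 to 0.15 kg, solid, cap fixed. It starts lying on its side on the bench (axis 27 mm up). Origin: centre of its underside; z runs from underside to cap (lying, z points roughly away from the robot); its centre is 25 mm along z. Set down leaning by up to 0.35 rad it rocks upright by itself.
- shelf_rack: low white bench shelf, fixed, 155 mm deep (x), 250 wide (y), board top 40 mm above the bench. Origin: on its underside, 70 mm from its front; x points to its back, y to its left, z up. Along its front (x -70 to -55 mm) runs an aluminium label channel with an upright lip, 41 mm high. The blue-banded jar and its fitted, fixed label holder (top 73 mm above the bench) fill the right half (y below -30 mm).
- jar_place (a point): centre of the empty round grey mark (62 mm across) on top of the shelf board, 40 mm above the bench; axes as the shelf's. The blue-banded jar stands about 130 mm to its right.
- slot_mouth (a point): centre of the open gap of the label channel, level with the board top, 90 mm in front of jar_place; axes as the shelf's. The gap is 11 mm wide (x) between lip (mouth flared to the front) and board, 78 mm long (y) between end stops, and 22 mm deep to two fixed ledges, on which a holder is home. Between the ledges is the yellow spring strip, its top 12 mm below the mouth.
- strip (a joint): how far the yellow spring strip is pressed down, m: 0 free, 0.010 when a holder rests home on the ledges. It pushes back with about 2 N at first and 9 N when home, and lifts a holder again that is let go.
- holder: grey label holder, an upright plate 8 mm thick (x), 70 wide (y), 55 high (z), 0.04 kg, a white card with maroon stripe on its -x face. Origin: centre of its underside; z up. It starts upright in the wooden stand, its lower 16 mm in the slot; pinch it across the thickness by its upper part. Home in the channel its underside is 22 mm below slot_mouth and 33 mm of it stand out.
- holder_card (a point): point on the front (-x) face of the label holder, in the middle of its card, 35 mm above its underside, 4 mm ahead of its mid-plane; axes as the holder's.
- label_stand: fixed wooden stand, 43 mm deep (x), 100 mm wide (y), 24 mm high, with an open slot along y, 11 mm wide and 16 mm deep, that holds the label holder. Origin: centre of its underside; the holder's card faces its -x side.
- blue_jar: white jar with blue band, 58 mm across, 72 mm high, standing on the shelf; leave alone. Origin: centre of its underside.
- spool: spool of solder wire, 58 mm across, 45 mm high, standing on the bench; leave alone. Origin: centre of its underside.
- eraser: small blue and white eraser, 42 x 47 x 12 mm, lying on the bench; leave alone. Origin: on its underside near the middle.
Things that resemble listed ones, but are neither listed nor needed, are in the scene too. Of the things shaped like the holder, the grey one is meant.

How it is judged (in metres and radians):
On the way, in this order (a step that is already met when the one before it is completed fails the run):
1. the fallen jar stands upright on its marked place and is let go (horizontal distance between jar and jar_place below 0.015 m and angle between jar's own z axis and vertical below 0.08 rad and z of jar in the frame of jar_place below 0.004 m and linear speed of jar below 0.02 m/s and contact force between the fingers and jar below 0.05 N), for 0.2 s.
2. then the label holder is taken from its stand (distance between holder and label_stand above 0.06 m).
At the end, for the whole second after the job is handed in: Maroon jar upright (0.08 rad) on the board within 15 mm of its mark, not touched; label holder upright in the gap before it, card to the front, its underside 20 mm or more below the mouth (home: 22), strip pressed over 7.5 mm, fingers still pressing or holding it (over 1 N) (horizontal distance between jar and jar_place below 0.015 m and angle between jar's own z axis and vertical below 0.08 rad and z of jar in the frame of jar_place between -0.004 and 0.004 m and z of holder in the frame of slot_mouth below -0.02 m and x of holder in the frame of slot_mouth between -0.004 and 0.004 m and y of holder in the frame of slot_mouth between -0.008 and 0.008 m and x of holder_card in the frame of slot_mouth below 0 m and angle between holder's own z axis and vertical below 0.12 rad and value of joint strip above 0.0075 m and linear speed of holder below 0.02 m/s and contact force between the fingers and holder above 1 N and contact force between the fingers and jar below 0.05 N); the arm keeps its last pose, push and grip.
It fails at once if the blue-banded jar is shifted by more than 20 mm (distance of blue_jar from where it was at the start of the episode above 0.02 m).
It fails at once if the blue-banded jar is tipped (angle between blue_jar's own z axis and vertical above 0.3 rad).
It fails at once if the solder spool is shifted by more than 20 mm (distance of spool from where it was at the start of the episode above 0.02 m).
It fails at once if the eraser is shifted by more than 20 mm (distance of eraser from where it was at the start of the episode above 0.02 m).
It also fails if it takes over 54 s, if anything falls off the work surface, if the arm or the gripper's body presses on something with over 40 N, if the wrist force passes 120 N, or if a joint passes its speed limit or range.

## Working session

There is one attempt and no reset: what is moved stays moved. The work goes in short steps, Python scripts to look and compute and a tool call to move; the robot and the scene stay as the last step left them, time stands still between calls to the robot, and variables do not carry over. Pictures are saved under pics/ and viewed, and the job is handed in when it is done.

Besides the shell and the picture viewer there is one more tool, called after "Request:" as name(argument=value, ...) on one line, values as JSON. move_arm: Moves the arm, as the interface text tells. Its arguments: {"type":"object","properties":{"commands":{"type":"array","items":{"type":"array","items":{"type":"number"}}},"force":{"type":"number"}},"required":["commands"]}

```bash
mkdir -p pics
python3 - <<'E'
from plant import bot
import cv2,numpy as np,pickle
o=bot.get_obs(); print(o['time_s'],o['eef_pos'],o['orientation'],bot.tcp_to_grasp)
d={}
for n in ['scene','top','wrist']:
    s=bot.snapshot(n); d[n]=s; cv2.imwrite(f'pics/{n}0.png',s['frame'])
    print(n,{k:np.round(v,3).tolist() for k,v in s.items() if k!='frame'})
d['obs']=o
pickle.dump(d,open('s0.pkl','wb'))
E
```

```text
0.0 [160.92280292 499.40798178 230.46767004] [[-9.51777182e-01  3.06789557e-01 -6.03585542e-04]
 [ 3.06790125e-01  9.51776067e-01 -1.46206508e-03]
 [ 1.25931974e-04 -1.57673427e-03 -9.99998749e-01]] -18.700000000000003
scene {'mtx': [[479.316, 0.0, 319.853], [0.0, 479.316, 197.537], [0.0, 0.0, 1.0]], 'rvec': [2.212, -0.915, 0.403], 'tvec': [-257.148, 353.631, 1252.822]}
top {'mtx': [[361.878, 0.0, 313.853], [0.0, 361.878, 200.444], [0.0, 0.0, 1.0]], 'rvec': [2.207, -2.179, 0.08], 'tvec': [128.668, 527.196, 980.291]}
wrist {'mtx': [[321.0, 0.0, 319.672], [0.0, 321.0, 195.486], [0.0, 0.0, 1.0]], 'hand_eye': [[-0.0, -0.951, -0.311, 81.034], [1.0, -0.0, 0.001, 0.36], [-0.001, -0.311, 0.951, -143.289], [0.0, 0.0, 0.0, 1.0]]}
```

View pics/scene0.png

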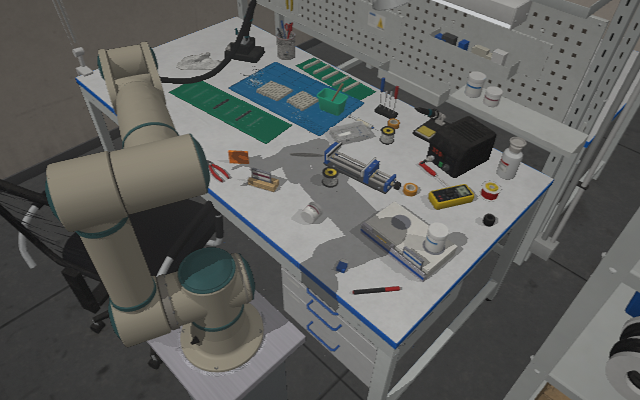

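View pics/top0.png

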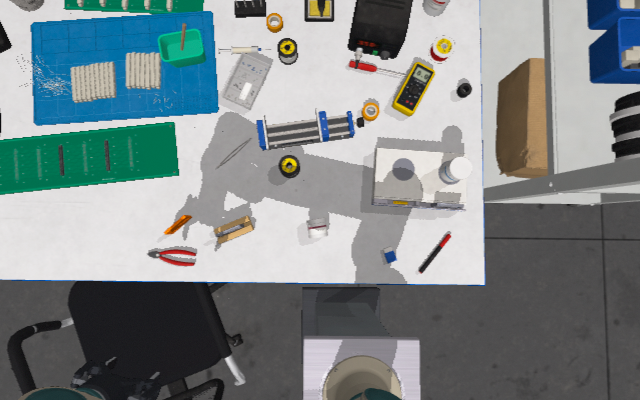

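View pics/wrist0.png

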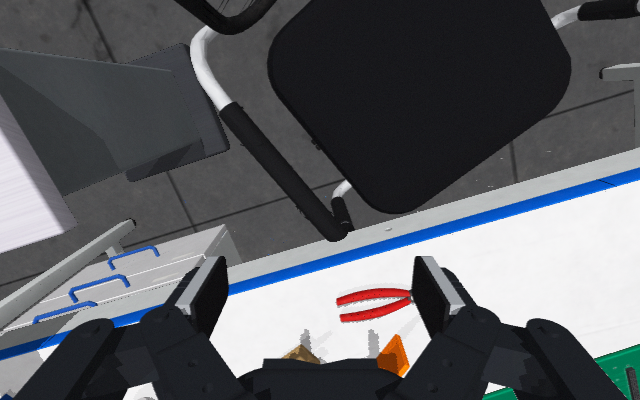

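The top view shows the fallen jar at (317,229), the wooden stand at (235,231) and the orange look-alike at (177,224). The shelf mark is at (403,170), the blue-banded jar at (455,168), the spool at (289,166) and the eraser at (389,256). I'll take close crops next.

Run:
```python
import cv2,pickle,numpy as np
d=pickle.load(open('s0.pkl','rb'))
def crop(n,x0,y0,x1,y1,f):
    return cv2.resize(d[n]['frame'][y0:y1,x0:x1],None,fx=f,fy=f,interpolation=cv2.INTER_CUBIC)
a=crop('top',140,205,340,275,4); b=crop('top',360,130,480,215,6)
cv2.imwrite('pics/tA.png',a);cv2.imwrite('pics/tB.png',b)
cv2.imwrite('pics/sA.png',crop('scene',200,140,350,240,5));cv2.imwrite('pics/sB.png',crop('scene',330,195,480,285,5))
```

```text
(no output)
```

View pics/tA.png

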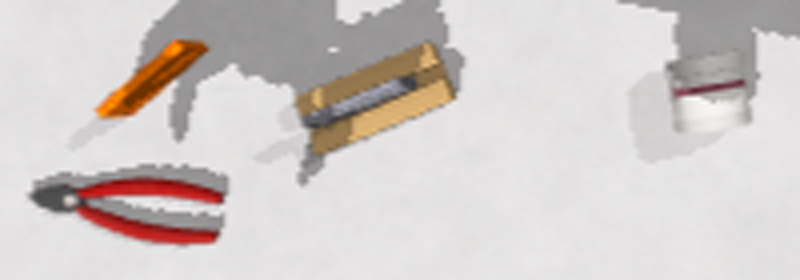

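View pics/tB.png

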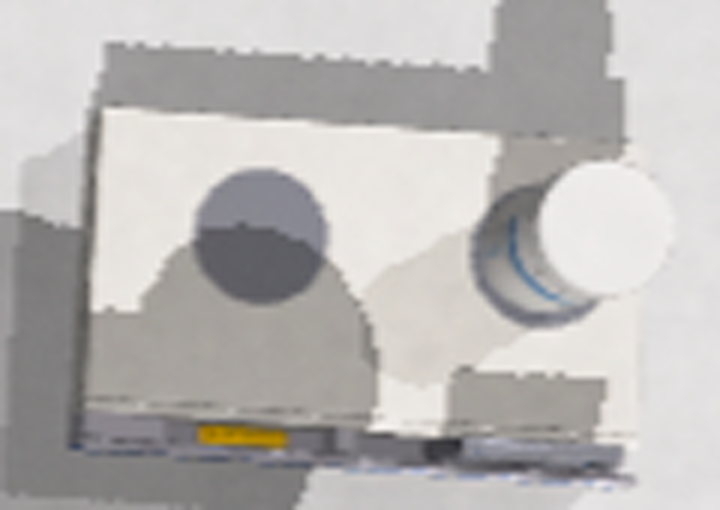

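View pics/sA.png

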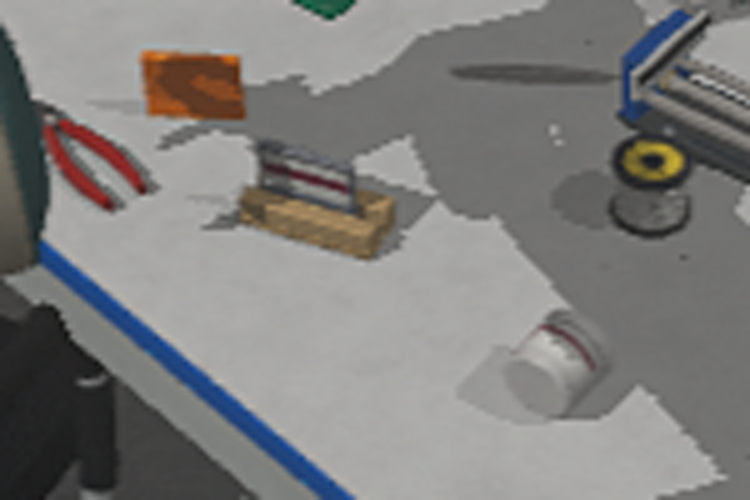

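View pics/sB.png

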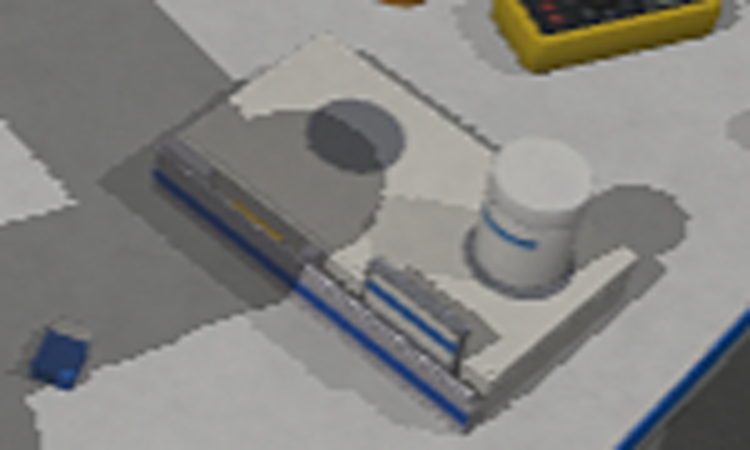

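```bash
cat > h.py <<'E'
import cv2,numpy as np,pickle
def cam(s,obs=None):
    K=s['mtx']
    if 'rvec' in s:
        R=cv2.Rodrigues(np.array(s['rvec'],float))[0]; t=np.array(s['tvec'],float).ravel(); return K,R,t
    T=np.eye(4);T[:3,:3]=obs['orientation'];T[:3,3]=obs['eef_pos']
    M=np.linalg.inv(T@s['hand_eye']); return K,M[:3,:3],M[:3,3]
def ray(c,uv):
    K,R,t=c; d=np.linalg.inv(K)@np.array([uv[0],uv[1],1.]); return -R.T@t,R.T@d
def plane(c,uv,z):
    o,d=ray(c,uv); return o+d*(z-o[2])/d[2]
def two(c1,u1,c2,u2):
    o1,d1=ray(c1,u1);o2,d2=ray(c2,u2)
    s=np.linalg.lstsq(np.c_[d1,-d2],o2-o1,rcond=None)[0]
    p,q=o1+d1*s[0],o2+d2*s[1]; return (p+q)/2,np.linalg.norm(p-q)
def proj(c,P):
    K,R,t=c; return cv2.projectPoints(np.atleast_2d(np.array(P,float)),cv2.Rodrigues(R)[0],t,K,None)[0].reshape(-1,2)
E
python3 - <<'E'
from h import *
d=pickle.load(open('s0.pkl','rb'))
T,S=cam(d['top']),cam(d['scene'])
# mark: bluish-grey blob, both lit and shadow
f=d['top']['frame'].astype(int)
for n,box in (('top',(385,150,425,190)),('scene',(385,208,420,235))):
    f=d[n]['frame'][box[1]:box[3],box[0]:box[2]].astype(int)
    m=((f[...,0]-f[...,2])>6).astype(np.uint8)
    nn,l,st,ce=cv2.connectedComponentsWithStats(m); i=1+np.argmax(st[1:,4])
    c=cv2.findContours((l==i).astype(np.uint8),cv2.RETR_EXTERNAL,cv2.CHAIN_APPROX_NONE)[0][0]
    P=np.array([plane(cam(d[n]),p[0]+np.array(box[:2]),40)[:2] for p in c],np.float32)
    print('mark',n,st[i],cv2.minEnclosingCircle(P),cv2.fitEllipse(P))
# shelf corners top view crop factor 6 origin (360,130): pixel=(x+.5)/6-.5+x0
g=lambda x,y,x0=360,y0=130,f=6:((x+.5)/f-.5+x0,(y+.5)/f-.5+y0)
for nm,p in dict(bl=(103,107),br=(628,140),fl=(90,402),fr=(636,440)).items(): print(nm,plane(T,g(*p),40).round(1))
for nm,p in dict(y0=(198,433),y1=(289,440)).items(): print(nm,plane(T,g(*p),28).round(1))
gs=lambda x,y:g(x,y,330,195,5)
for nm,p in dict(l=(155,172),r=(470,430)).items(): print('lip base?',nm,plane(S,gs(*p),25).round(1))
ga=lambda x,y:g(x,y,140,205,4)
sa=lambda x,y:g(x,y,200,140,5)
# stand top corners, z=24
for p in [(297,97),(430,42),(456,95),(317,153)]: print('stand top',plane(T,ga(*p),24).round(1))
for p in [(240,190),(375,235),(396,190)]: print('stand scene',plane(S,sa(*p),24).round(1))
for p in [(303,121),(416,80)]: print('holder top',plane(T,ga(*p),63).round(1))
for p in [(257,140),(355,160)]: print('holder scene',plane(S,sa(*p),63).round(1))
for p in [(668,62),(745,50),(750,122),(678,132)]: print('jar top z27',plane(T,ga(*p),27).round(1))
print('jar band', plane(T,ga(677,93),27),plane(T,ga(746,83),27))
for p in [(545,388)]: print('jar underside scene',plane(S,sa(535,385),27).round(1))
print('blue',plane(T,g(545,250),40)); print('spool',plane(T,(289,166),45),'eraser',plane(T,(389,256),12))
E
```

```text
mark top [  8   9  21  16 185] ((614.5346069335938, -105.6644058227539), 28.116918563842773) ((621.8984375, -108.33297729492188), (36.473445892333984, 56.0688362121582), 158.2318572998047)Traceback (most recent call last):
  File "<stdin>", line 12, in <module>
cv2.error: OpenCV(4.12.0) /io/opencv/modules/imgproc/src/shapedescr.cpp:361: error: (-201:Incorrect size of input array) There should be at least 5 points to fit the ellipse in function 'fitEllipseNoDirect'
```

Run:
```python
from h import *
d=pickle.load(open('s0.pkl','rb'))
T,S=cam(d['top']),cam(d['scene'])
for n,box,th in (('top',(385,152,422,188),145),('scene',(388,212,416,232),120)):
    f=cv2.cvtColor(d[n]['frame'],cv2.COLOR_BGR2GRAY)[box[1]:box[3],box[0]:box[2]]
    f=cv2.resize(f,None,fx=4,fy=4,interpolation=cv2.INTER_CUBIC)
    m=(f<th).astype(np.uint8)
    nn,l,st,ce=cv2.connectedComponentsWithStats(m); i=1+np.argmax(st[1:,4])
    c=cv2.findContours((l==i).astype(np.uint8),cv2.RETR_EXTERNAL,cv2.CHAIN_APPROX_NONE)[0][0]
    P=np.array([plane(cam(d[n]),(p[0]+.5)/4-.5+np.array(box[:2]),40)[:2] for p in c],np.float32)
    print('mark',n,st[i],cv2.minEnclosingCircle(P),cv2.fitEllipse(P))
g=lambda x,y,x0=360,y0=130,f=6:((x+.5)/f-.5+x0,(y+.5)/f-.5+y0)
for nm,p in dict(bl=(103,107),br=(628,140),fl=(90,402),fr=(636,440)).items(): print(nm,plane(T,g(*p),40).round(1))
for nm,p in dict(y0=(198,433),y1=(289,440)).items(): print(nm,plane(T,g(*p),28).round(1))
gs=lambda x,y:g(x,y,330,195,5)
ga=lambda x,y:g(x,y,140,205,4)
sa=lambda x,y:g(x,y,200,140,5)
print('shelf bl scene',plane(S,gs(322,35),40),'lip l',plane(S,gs(155,172),30),plane(S,gs(470,415),30))
for p in [(297,97),(430,42),(456,95),(317,153)]: print('stand top',plane(T,ga(*p),24).round(1))
for p in [(240,190),(375,235),(396,190)]: print('stand scene',plane(S,sa(*p),24).round(1))
for p in [(303,121),(416,80)]: print('holder top',plane(T,ga(*p),63).round(1))
for p in [(257,140),(355,160)]: print('holder scene',plane(S,sa(*p),63).round(1))
for p in [(668,62),(745,50),(750,122),(678,132)]: print('jar top z27',plane(T,ga(*p),27).round(1))
print('jar band', plane(T,ga(677,93),27),plane(T,ga(746,83),27))
print('jar underside scene',plane(S,sa(535,385),27).round(1))
print('blue',plane(T,g(545,250),40)); print('spool',plane(T,(289,166),45),'eraser',plane(T,(389,256),12))
```

```text
mark top [  28   27   90   89 6133] ((610.81787109375, -104.68800354003906), 31.45443344116211) ((610.9866943359375, -104.51325225830078), (58.87273025512695, 60.37178039550781), 79.7370834350586)
mark scene [   0   12   91   68 4892] ((599.8414916992188, -105.00579833984375), 44.927467346191406) ((604.5303955078125, -103.90341186523438), (65.10073852539062, 82.77257537841797), 75.93534088134766)
bl [670.6 -33.5  40. ]
br [ 659.  -272.1   40. ]
fl [536.5 -27.9  40. ]
fr [ 522.7 -273.8   40. ]
y0 [524.  -79.2  28. ]
y1 [ 521.4 -120.6   28. ]
shelf bl scene [669.36581738 -36.75801889  40.        ] lip l [510.53005901 -33.30141154  30.        ] [ 500.37824071 -278.21200617   30.        ]
stand top [444.2 405.6  24. ]
stand top [482.6 316.5  24. ]
stand top [446.9 298.   24. ]
stand top [406.6 391.   24. ]
stand scene [414.3 395.5  24. ]
stand scene [450.7 297.7  24. ]
stand scene [490.7 321.1  24. ]
holder top [429.4 390.9  63. ]
holder top [456.9 318.2  63. ]
holder scene [429.7 390.9  63. ]
holder scene [463.7 329.7  63. ]
jar top z27 [471.  154.4  27. ]
jar top z27 [479.8 102.3  27. ]
jar top z27 [431.2  98.4  27. ]
jar top z27 [423.8 147.   27. ]
jar band [450.13876661 148.05876932  27.        ] [457.48145066 101.35757415  27.        ]
jar underside scene [429.9 122.3  27. ]
blue [ 608.15770387 -233.71363047   40.        ]
spool [615.58518126 203.63700915  45.        ] eraser [375.73289965 -72.73823514  12.        ]
```

The jar is at about (452,125) with its axis yaw near 0.13 and cap pointing away. The stand and holder are at about (443,355) with yaw 0.36. The mark is at (611,-104.5) with shelf yaw near -0.05. Candidates in the top view:
- **Holder:** grey (235,229), orange look-alike (177,224), fitted blue-striped one (452,205). I want the grey one.
- **Jar:** maroon (317,229), blue-banded (455,168), white bottle at the back (435,5). I want the maroon one.

The crops confirm both choices.

Request:
move_arm(commands=[[0.4,-0.45,0,0.15,100],[0.75,-0.95,0,0.3,100],[0.75,-0.95,0,0.42,100]], force=20)

```text
time_s: 0.52
eef_pos: [237.9, 402.3, 231.3]
orientation: [[-0.992, -0.127, 0.0], [-0.127, 0.992, -0.0], [-0.0, -0.0, -1.0]]
force: [-0.2, 1.0, 0.6]
width: 0.999
```

Request:
move_arm(commands=[[0.4,-0.48,0,0,100],[0.75,-0.95,0,0,100]])

```text
time_s: 0.78
eef_pos: [311.6, 308.5, 231.0]
orientation: [[-0.992, -0.129, -0.0], [-0.129, 0.992, -0.0], [0.0, -0.0, -1.0]]
force: [0.5, 0.7, 0.1]
width: 1.003
```

Request:
move_arm(commands=[[0.4,-0.48,0,0,100],[0.75,-0.95,0,0,100]])

```text
time_s: 1.02
eef_pos: [386.9, 212.9, 231.2]
orientation: [[-0.992, -0.128, 0.0], [-0.128, 0.992, 0.0], [-0.0, 0.0, -1.0]]
force: [0.7, 0.8, 0.1]
width: 1.006
```

Request:
move_arm(commands=[[0.35,-0.45,-0.2,0,100],[0.66,-0.9,-0.5,0,100],[0.66,-0.9,-0.5,0,100]])

```text
time_s: 1.4
eef_pos: [451.9, 121.7, 178.2]
orientation: [[-0.992, -0.123, -0.006], [-0.123, 0.992, -0.001], [0.006, -0.001, -1.0]]
force: [0.9, -1.0, -0.7]
width: 0.996
```

```bash
cat > snap.py <<'E'
import sys
from plant import bot
from h import *
tag=sys.argv[1]; d={}
d['obs']=bot.get_obs()
for n in sys.argv[2:]:
    if n=='wrist': d['obs']=bot.get_obs()
    d[n]=bot.snapshot(n); cv2.imwrite(f'pics/{n}_{tag}.png',d[n]['frame'])
pickle.dump(d,open(f's_{tag}.pkl','wb'))
o=d['obs'];print(o['time_s'],np.round(o['eef_pos'],1).tolist(),np.round(o['force'],2).tolist(),round(o['width'],3))
E
python3 snap.py a wrist
```

```text
1.4 [451.9, 121.7, 178.2] [0.91, -1.03, -0.74] 0.996
```

View pics/wrist_a.png

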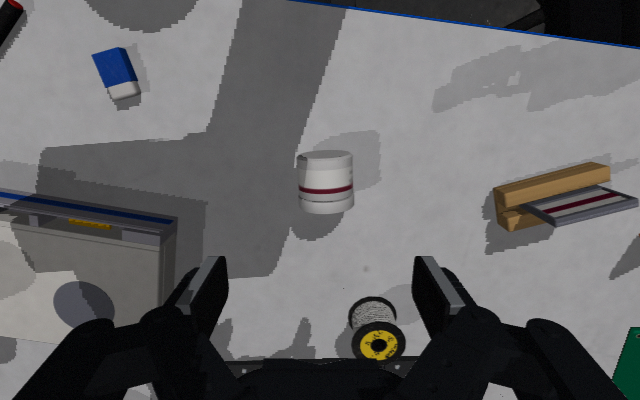

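The wrist view shows the jar at (326,182), with its underside towards the robot (top of the picture), the band at row 190 and the cap at rows 200-212. The grey holder is at (590,205).

Run:
```python
from h import *
d=pickle.load(open('s_a.pkl','rb')); f=d['wrist']['frame']; c=cam(d['wrist'],d['obs'])
cv2.imwrite('pics/wa.png',cv2.resize(f[140:225,280:375],None,fx=7,fy=7,interpolation=cv2.INTER_CUBIC))
cv2.imwrite('pics/wb.png',cv2.resize(f[150:240,485:640],None,fx=5,fy=5,interpolation=cv2.INTER_CUBIC))
h=cv2.cvtColor(f,cv2.COLOR_BGR2HSV); m=((h[...,1]>90)&((h[...,0]>160)|(h[...,0]<5))).astype(np.uint8)
m[:,:280]=0;m[:,370:]=0;m[:150]=0;m[220:]=0
y,x=np.nonzero(m);print('band',x.min(),x.max(),np.polyfit(x,y,1),y.mean())
```

```text
band 299 351 [-4.34011845e-02  2.04154705e+02] 190.0391304347826
```

View pics/wa.png

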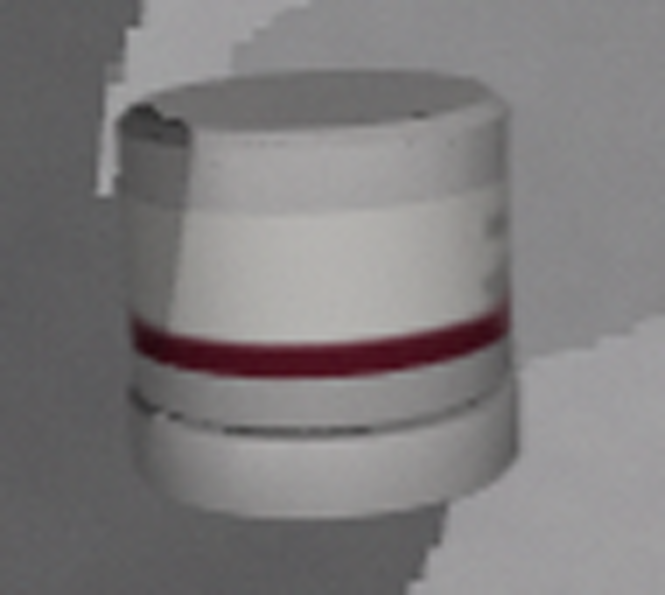

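View pics/wb.png

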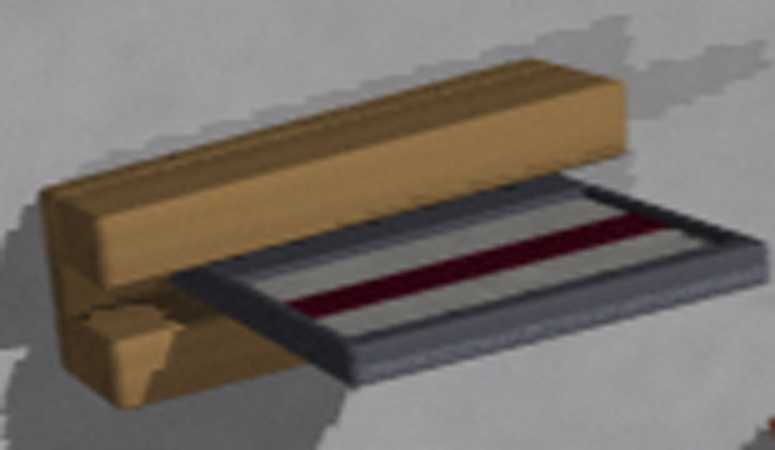

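Run:
```python
from h import *
d=pickle.load(open('s_a.pkl','rb')); c=cam(d['wrist'],d['obs'])
g=lambda p,x0=280,y0=140,f=7:((p[0]+.5)/f-.5+x0,(p[1]+.5)/f-.5+y0)
for nm,p in dict(ul=(119,125),ur=(508,105),cl=(133,460),cr=(518,440),bl=(133,330),br=(510,308)).items(): print(nm,plane(c,g(p),27).round(1))
# cap top edge is silhouette: front rim top z=54 ; underside ellipse center
print('underside ctr',plane(c,g((313,102)),27), 'top rim under',plane(c,g((313,133)),54),'cap rim top',plane(c,g((320,517)),54))
w=lambda p:g(p,485,150,5)
# holder top edge (front face upper edge, z=63) left/right in image
for nm,p in dict(fR=(350,342),fL=(765,240),bR=(352,383),bL=(767,275)).items(): print('holder',nm,plane(c,w(p),63).round(1))
for nm,p in dict(a=(100,217),b=(625,85),c=(42,190),d=(535,60)).items(): print('stand',nm,plane(c,w(p),24).round(1))
```

```text
ul [432.1  98.5  27. ]
ur [423.1 149.4  27. ]
cl [478.8 105.2  27. ]
cr [469.4 157.9  27. ]
bl [460.1 103.3  27. ]
br [450.7 153.9  27. ]
underside ctr [425.90278585 123.68954493  27.        ] top rim under [424.75489969 123.16558718  54.        ] cap rim top [473.84468157 130.34365967  54.        ]
holder fR [450.3 327.6  63. ]
holder fL [423.7 391.1  63. ]
holder bR [457.7 330.6  63. ]
holder bL [429.7 394.1  63. ]
stand a [442.8 302.7  24. ]
stand b [405.1 393.6  24. ]
stand c [438.8 289.9  24. ]
stand d [402.6 374.9  24. ]
```

Jar underside is at (426,123.6), cap at (474,131), axis yaw about 0.155. I'll grip the cap end lightly, so that the jar can turn about the pads.

Request:
move_arm(commands=[[0.23,0.06,-0.5,0.026,100],[0.23,0.06,-0.95,0.026,100],[0.23,0.06,-0.95,0.026,100]])

```text
time_s: 1.82
eef_pos: [472.6, 131.4, 83.8]
orientation: [[-0.988, -0.156, -0.007], [-0.156, 0.988, -0.001], [0.007, 0.0, -1.0]]
force: [0.6, -0.2, 0.9]
width: 1.001
```

Request:
move_arm(commands=[[0,0,-0.4,0,100],[0,0,-0.74,0,100],[0,0,-0.74,0,100]])

```text
time_s: 2.2
eef_pos: [474.5, 131.3, 12.8]
orientation: [[-0.988, -0.156, -0.002], [-0.156, 0.988, -0.0], [0.002, 0.0, -1.0]]
force: [-0.3, -0.3, 1.2]
width: 1.0
```

```bash
python3 snap.py b wrist
```

```text
2.2 [474.5, 131.3, 12.8] [-0.33, -0.27, 1.21] 1.0
```

View pics/wrist_b.png

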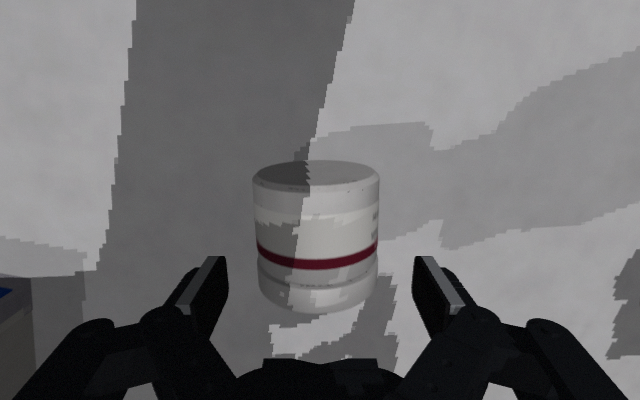

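The jar at (318,238) sits centred and straight between the open pads, with its cap end at them. Now I'll close lightly.

Request:
move_arm(commands=[[0,0,0,0,62],[0,0,0,0,62],[0,0,0,0,62],[0,0,0,0,62]], force=20)

```text
time_s: 2.75
eef_pos: [476.4, 131.0, 14.3]
orientation: [[-0.988, -0.155, 0.003], [-0.155, 0.988, 0.001], [-0.004, 0.0, -1.0]]
force: [0.0, -0.2, 7.7]
width: 0.621
```

```bash
python3 snap.py c wrist
```

```text
2.75 [476.4, 131.0, 14.3] [0.02, -0.16, 7.71] 0.621
```

View pics/wrist_c.png

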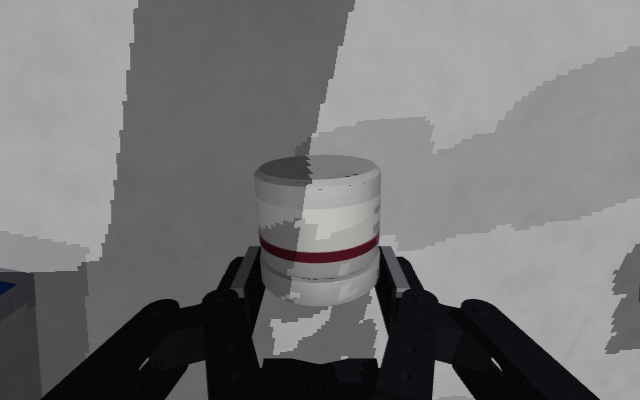

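The pads touch the cap end and the jar is still lying. I'll lift and look.

Request:
move_arm(commands=[[0,0,0.25,0,62],[0,0,0.5,0,62],[0,0,0.7,0,62],[0,0,0.7,0,62]])

```text
time_s: 3.3
eef_pos: [476.1, 130.9, 84.1]
orientation: [[-0.988, -0.155, 0.004], [-0.155, 0.988, 0.001], [-0.004, 0.0, -1.0]]
force: [0.3, -0.6, -0.8]
width: 0.624
```

```bash
python3 snap.py d wrist scene
python3 - <<'E'
from h import *
d=pickle.load(open('s_d.pkl','rb')); cv2.imwrite('pics/sd.png',cv2.resize(d['scene']['frame'][130:260,230:400],None,fx=4,fy=4))
E
```

```text
3.3 [476.1, 130.9, 84.1] [0.26, -0.55, -0.79] 0.624
```

View pics/wrist_d.png

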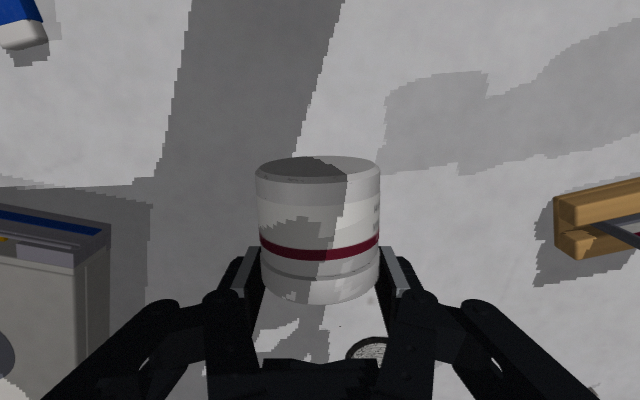

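View pics/sd.png

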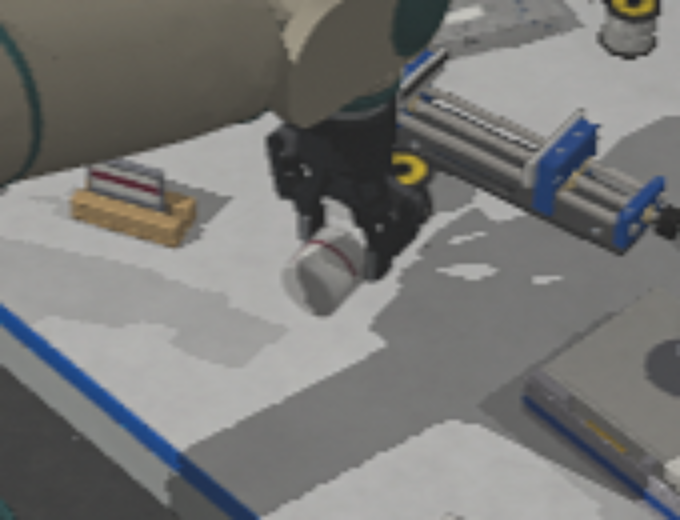

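The jar is held horizontal and does not swing. I'll lower it a bit and ease the grip in small steps to see whether it swings.

Request:
move_arm(commands=[[0,0,-0.3,0,62],[0,0,-0.35,0,62.5],[0,0,-0.35,0,62.5],[0,0,-0.35,0,63],[0,0,-0.35,0,63]])

```text
time_s: 4.03
eef_pos: [475.6, 130.8, 48.3]
orientation: [[-0.988, -0.155, 0.002], [-0.155, 0.988, 0.0], [-0.002, 0.0, -1.0]]
force: [0.5, 0.6, -0.7]
width: 0.633
```

```bash
python3 snap.py e wrist
python3 - <<'E'
from h import *
d=pickle.load(open('s_e.pkl','rb')); cv2.imwrite('pics/we.png',d['wrist']['frame'][130:330,200:440])
E
```

```text
4.025 [475.6, 130.8, 48.3] [0.51, 0.6, -0.74] 0.633
```

View pics/we.png

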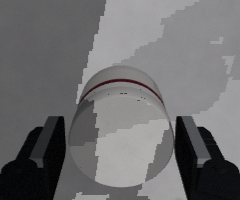

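At 63 % the jar swung. The cap top now faces the camera and the band is on the upper side. I'll check the tilt from the scene camera.

```bash
python3 snap.py f wrist scene
python3 - <<'E'
from h import *
d=pickle.load(open('s_f.pkl','rb')); a=cv2.resize(d['scene']['frame'][165:245,280:360],None,fx=6,fy=6,interpolation=cv2.INTER_CUBIC);b=cv2.resize(d['wrist']['frame'][140:340,220:420],None,fx=1.5,fy=1.5);b=cv2.copyMakeBorder(b,0,180,0,0,0)
cv2.imwrite('pics/sf.png',np.hstack([a,b]))
E
```

```text
4.075 [475.5, 130.8, 48.1] [-0.61, -0.1, -0.58] 0.63
```

View pics/sf.png

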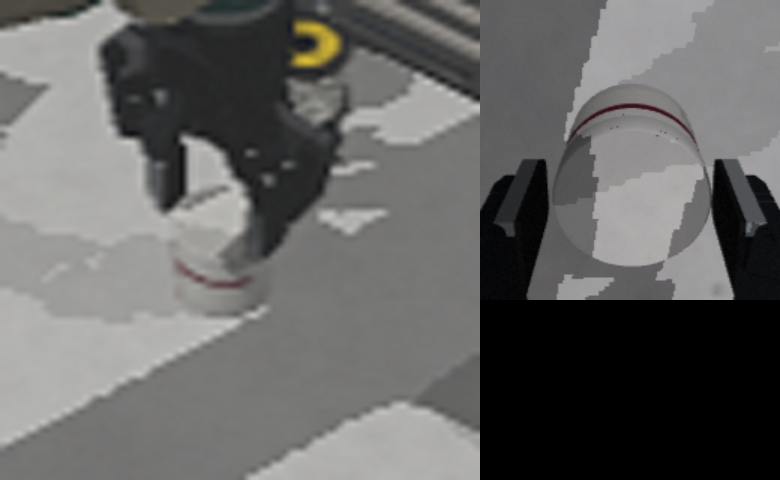

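The jar now stands roughly upright on the bench. I'll open fully to let it settle, then look again.

Request:
move_arm(commands=[[0,0,0,0,80],[0,0,0,0,100],[0,0,0,0,100],[0,0,0.5,0,100],[0,0,0.5,0,100],[0,0,0.5,0,100]])

```text
time_s: 4.92
eef_pos: [474.9, 130.7, 97.0]
orientation: [[-0.988, -0.155, -0.0], [-0.155, 0.988, 0.0], [0.0, 0.0, -1.0]]
force: [-1.4, 0.3, -0.5]
width: 1.004
```

```bash
python3 snap.py g wrist scene
python3 - <<'E'
from h import *
d=pickle.load(open('s_g.pkl','rb')); a=cv2.resize(d['scene']['frame'][165:245,280:360],None,fx=5,fy=5,interpolation=cv2.INTER_CUBIC);b=d['wrist']['frame'][:,200:500]
cv2.imwrite('pics/sg.png',np.hstack([a,b]))
E
```

```text
4.925 [474.9, 130.7, 97.0] [-1.43, 0.26, -0.53] 1.004
```

View pics/sg.png

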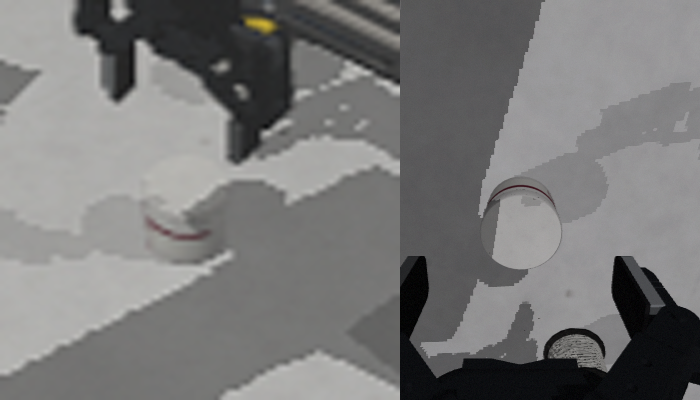

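The jar stands upright, with its cap ellipse at about (321,231) in the wrist picture. Next I'll locate its centre.

Run:
```python
from h import *
d=pickle.load(open('s_g.pkl','rb')); c=cam(d['wrist'],d['obs'])
P=[plane(c,p,50) for p in [(281,231),(361,231),(321,193),(321,269)]]
print(np.round(P,1),np.linalg.norm(P[0]-P[1]),np.linalg.norm(P[2]-P[3]),plane(c,(321,231),50))
```

```text
[[484.2 107.8  50. ]
 [476.2 159.   50. ]
 [454.7 129.4  50. ]
 [507.8 137.7  50. ]] 51.76642795103231 53.76811196191943 [480.17196772 133.37439686  50.        ]
```

Request:
move_arm(commands=[[0.055,0.025,-0.3,0,100],[0.055,0.025,-0.8,0,100],[0.055,0.025,-0.8,0,100],[0.055,0.025,-0.8,0,50],[0.055,0.025,-0.8,0,50],[0.055,0.025,-0.8,0,50],[0.055,0.025,-0.8,0,50],[0.055,0.025,-0.8,0,50]], force=30)

```text
time_s: 6.02
eef_pos: [481.9, 133.5, 19.7]
orientation: [[-0.988, -0.155, 0.004], [-0.155, 0.988, 0.001], [-0.004, 0.0, -1.0]]
force: [-1.4, -0.0, 7.1]
width: 0.615
```

Request:
move_arm(commands=[[0,0,0.3,0,50],[0,0,0.7,0,50],[0,0,0.9,0,50],[0,0,0.9,0,50]])

```text
time_s: 6.52
eef_pos: [481.8, 133.5, 109.7]
orientation: [[-0.988, -0.155, 0.005], [-0.155, 0.988, 0.001], [-0.005, 0.0, -1.0]]
force: [0.2, 0.4, -1.5]
width: 0.61
```

```bash
python3 snap.py i wrist
```

```text
6.525 [481.8, 133.5, 109.7] [0.23, 0.36, -1.54] 0.61
```

View pics/wrist_i.png

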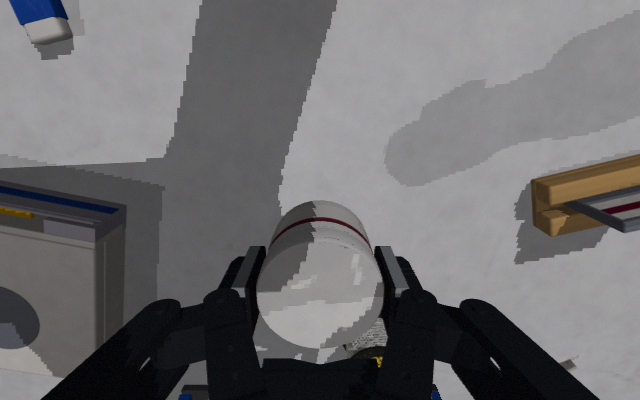

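The jar is held upright. I'm moving towards the mark, with a look before setting down.

Request:
move_arm(commands=[[0.25,-0.4,0,-0.1,50],[0.45,-0.85,0,-0.2,50],[0.45,-0.85,0,-0.2,50]])

```text
time_s: 6.95
eef_pos: [525.6, 45.6, 105.6]
orientation: [[-0.998, 0.059, -0.002], [0.059, 0.998, -0.0], [0.002, -0.001, -1.0]]
force: [0.5, 0.7, -1.7]
width: 0.614
```

Request:
move_arm(commands=[[0.25,-0.4,0,0,50],[0.45,-0.85,0,0,50],[0.45,-0.85,0,0,50],[0.45,-0.85,0,0,50]])

```text
time_s: 7.45
eef_pos: [569.8, -35.9, 106.1]
orientation: [[-0.999, 0.054, -0.002], [0.054, 0.999, 0.001], [0.002, 0.001, -1.0]]
force: [0.0, 0.0, -0.9]
width: 0.615
```

```bash
python3 snap.py j wrist
```

```text
7.45 [569.8, -35.9, 106.1] [0.05, 0.02, -0.86] 0.615
```

View pics/wrist_j.png

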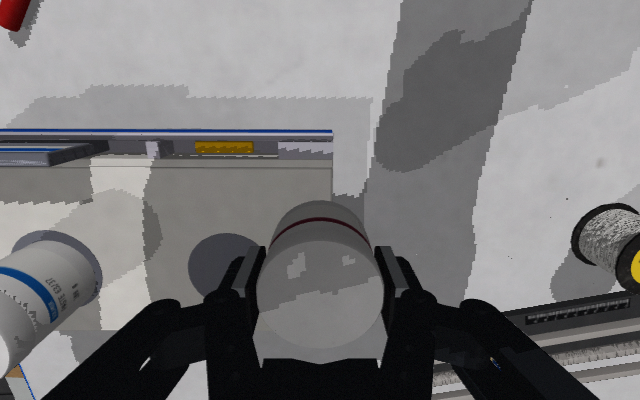

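The shelf front lies level in the picture, so tool yaw matches shelf yaw (-0.054). The mark's left edge is at (188,268) and its top at (228,232). The strip spans (195..253,147).

Run:
```python
from h import *
d=pickle.load(open('s_j.pkl','rb')); f=d['wrist']['frame'];c=cam(d['wrist'],d['obs'])
cv2.imwrite('pics/wj.png',cv2.resize(f[120:310,90:340],None,fx=3,fy=3,interpolation=cv2.INTER_CUBIC))
h=cv2.cvtColor(f,cv2.COLOR_BGR2HSV); m=((h[...,1]>150)&(h[...,0]>15)&(h[...,0]<35)); m[:130]=0;m[165:]=0
y,x=np.nonzero(m);print(x.min(),x.max(),y.min(),y.max(),[plane(c,(u,147),28).round(1) for u in (x.min(),x.max())])
g=cv2.cvtColor(f,cv2.COLOR_BGR2GRAY).astype(int)
pts=[]
for yy in range(236,286,4):
    r=g[yy,165:240]; dd=np.diff(cv2.GaussianBlur(r.astype(np.float32).reshape(1,-1),(5,1),0).ravel()); k=np.argmin(dd); pts.append((165+k+.5,yy,dd[k]))
for xx in range(205,250,4):
    r=g[215:255,xx].astype(np.float32); dd=np.diff(cv2.GaussianBlur(r.reshape(1,-1),(5,1),0).ravel()); k=np.argmin(dd); pts.append((xx,215+k+.5,dd[k]))
pts=[p for p in pts if p[2]<-4]; 
P=np.array([plane(c,p[:2],40)[:2] for p in pts])
from scipy.optimize import least_squares
r=least_squares(lambda q:np.hypot(*(P-q[:2]).T)-31,[611,-104],loss='soft_l1'); print(r.x,np.round(r.fun,1))
```

```text
195 253 141 152 [array([ 521.3, -118.8,   28. ]), array([523.5, -78.8,  28. ])]
[ 612.46707447 -104.43520458] [-0.2  0.   0.1 -0.1  0.3 -0.2 -0.3  0.   0.   0.4  0.3 -0.1 -0.  -0.4
 -0.4  0.   0.   0.4  0.2  0.2 -0.2 -0.4  0.5  0.1  0. ]
```

View pics/wj.png

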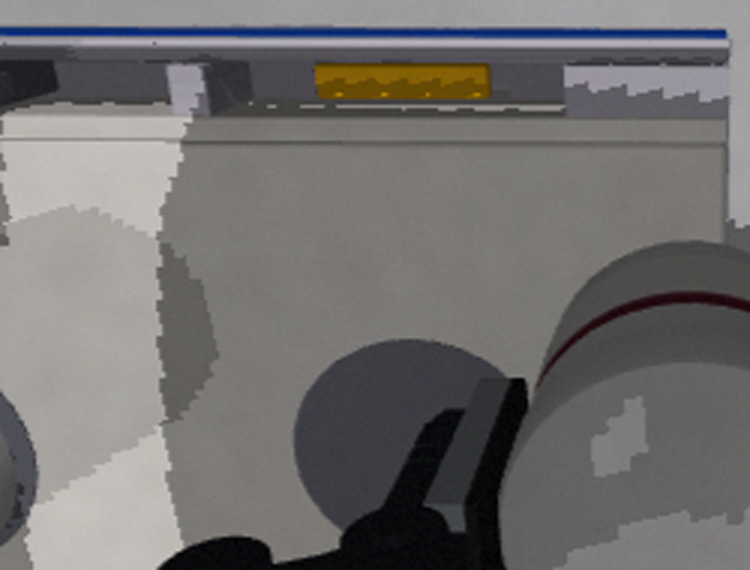

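Run:
```python
from h import *
for t,z in (('j',136.4),('i',140)):
    d=pickle.load(open(f's_{t}.pkl','rb')); c=cam(d['wrist'],d['obs'])
    print([(plane(c,p,z)-d['obs']['eef_pos']).round(1).tolist() for p in [(320,349),(256,295),(385,295)]], d['obs']['orientation'][:,0].round(2))
```

```text
[[27.0, -0.6, 30.3], [-2.1, -25.5, 30.3], [0.8, 27.6, 30.3]] [-1.    0.05  0.  ]
[[26.7, 5.2, 30.3], [3.1, -25.2, 30.3], [-5.0, 27.4, 30.3]] [-0.99 -0.15 -0.01]
```

Request:
move_arm(commands=[[0.25,-0.4,0,0,50],[0.42,-0.69,0,0,50],[0.42,-0.69,-0.2,0,50],[0.42,-0.69,-0.4,0,50],[0.42,-0.69,-0.42,0,50],[0.42,-0.69,-0.42,0,50]])

```text
time_s: 8.25
eef_pos: [612.3, -104.9, 65.3]
orientation: [[-0.999, 0.053, -0.0], [0.053, 0.999, 0.0], [0.0, 0.0, -1.0]]
force: [0.6, -0.6, -0.9]
width: 0.614
```

Request:
move_arm(commands=[[0,0,-0.02,0,50],[0,0,-0.03,0,50],[0,0,-0.03,0,50]])

```text
time_s: 8.62
eef_pos: [612.6, -105.8, 62.5]
orientation: [[-0.999, 0.054, 0.0], [0.054, 0.999, 0.0], [-0.0, 0.0, -1.0]]
force: [0.2, -0.0, -1.0]
width: 0.614
```

Request:
move_arm(commands=[[0,0,-0.02,0,50],[0,0,-0.03,0,50],[0,0,-0.03,0,50]])

```text
time_s: 9.0
eef_pos: [612.6, -105.9, 59.9]
orientation: [[-0.999, 0.054, 0.0], [0.054, 0.999, -0.0], [-0.0, -0.0, -1.0]]
force: [-1.8, 0.9, 2.8]
width: 0.615
```

```bash
python3 snap.py k scene
python3 - <<'E'
from h import *
d=pickle.load(open('s_k.pkl','rb')); cv2.imwrite('pics/sk.png',cv2.resize(d['scene']['frame'][170:280,340:470],None,fx=6,fy=6,interpolation=cv2.INTER_CUBIC))
E
```

```text
9.0 [612.6, -105.9, 59.9] [-1.82, 0.88, 2.81] 0.615
```

View pics/sk.png

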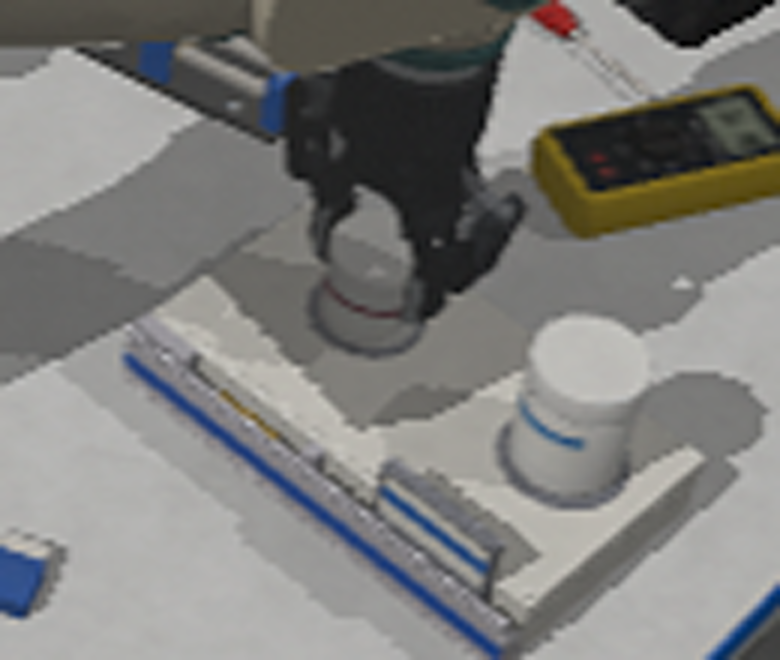

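The upward force went to +3 N, and the jar sits inside the grey mark at (370,310) in the crop. I'm letting go and rising.

Request:
move_arm(commands=[[0,0,0,0,70],[0,0,0,0,85],[0,0,0,0,100],[0,0,0,0,100],[0,0,0.3,0,100],[0,0,0.8,0,100],[0,0,0.9,0,100],[-0.2,0.2,1.0,0,100]])

```text
time_s: 10.05
eef_pos: [592.6, -86.4, 159.1]
orientation: [[-0.998, 0.056, 0.0], [0.056, 0.998, -0.0], [-0.0, -0.0, -1.0]]
force: [0.4, 0.3, -0.4]
width: 0.998
```

```bash
python3 snap.py l wrist
```

```text
10.05 [592.6, -86.4, 159.1] [0.37, 0.34, -0.39] 0.998
```

View pics/wrist_l.png

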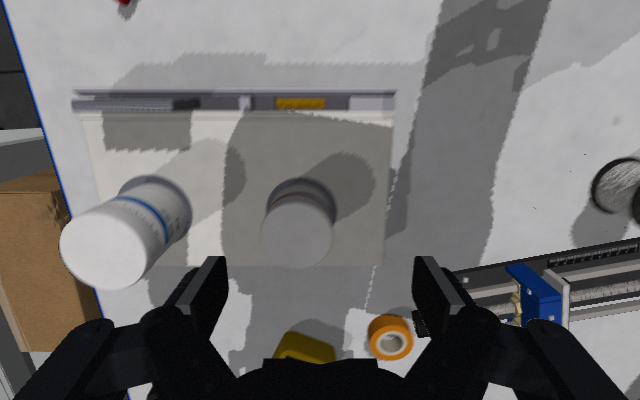

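Run:
```python
from h import *
d=pickle.load(open('s_l.pkl','rb')); f=d['wrist']['frame'];c=cam(d['wrist'],d['obs'])
cv2.imwrite('pics/wl.png',cv2.resize(f[80:280,220:420],None,fx=3.5,fy=3.5,interpolation=cv2.INTER_CUBIC))
for p in [(261,232),(334,232),(298,267)]: print(plane(c,p,90).round(1))
h=cv2.cvtColor(f,cv2.COLOR_BGR2HSV); m=((h[...,1]>150)&(h[...,0]>15)&(h[...,0]<35)); m[:90]=0;m[120:]=0
y,x=np.nonzero(m);print(x.min(),x.max(),y.min(),y.max(),[plane(c,(u,y.mean()),28).round(1) for u in (x.min(),x.max())])
```

```text
[ 606.6 -128.9   90. ]
[609.6 -76.2  90. ]
[ 636.7 -104.4   90. ]
276 324 99 107 [array([ 519.6, -117.5,   28. ]), array([521.8, -78.1,  28. ])]
```

View pics/wl.png

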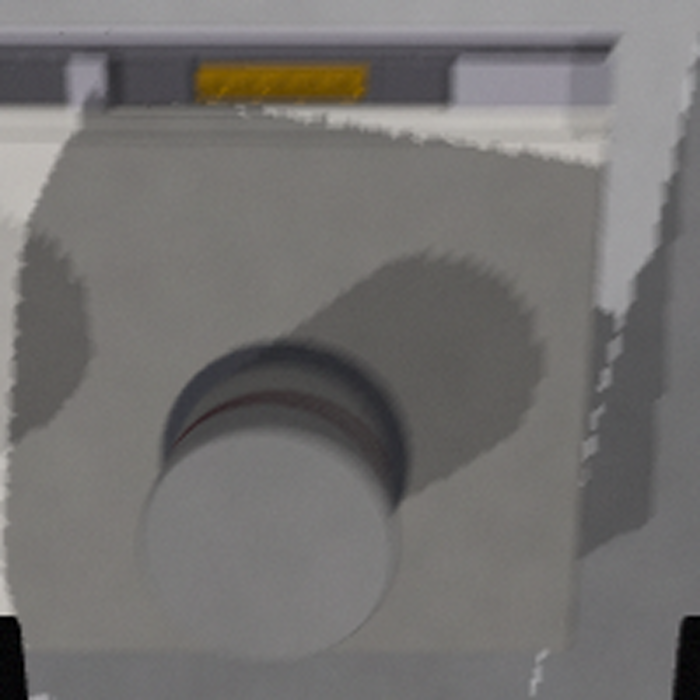

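The jar stands at about (609,-103), within a few mm of the mark, upright and let go. Now on to the holder.

Request:
move_arm(commands=[[-0.2,0.45,0,-0.14,60],[-0.38,0.95,0,-0.27,60],[-0.38,0.95,0,-0.27,60]])

```text
time_s: 10.48
eef_pos: [553.4, 12.0, 158.7]
orientation: [[-0.945, 0.328, -0.001], [0.328, 0.945, 0.001], [0.001, 0.0, -1.0]]
force: [0.3, -0.5, 1.4]
width: 0.601
```

Request:
move_arm(commands=[[-0.2,0.45,0,-0.14,60],[-0.38,0.95,0,-0.27,60],[-0.38,0.95,0,-0.27,60]])

```text
time_s: 10.85
eef_pos: [515.7, 106.2, 158.8]
orientation: [[-0.816, 0.578, -0.001], [0.578, 0.816, 0.0], [0.001, -0.0, -1.0]]
force: [1.1, -0.9, 0.2]
width: 0.602
```

Request:
move_arm(commands=[[-0.2,0.45,0,-0.14,60],[-0.38,0.95,0,-0.27,60],[-0.38,0.95,0,-0.27,60]])

```text
time_s: 11.22
eef_pos: [478.1, 200.7, 158.9]
orientation: [[-0.622, 0.783, -0.0], [0.783, 0.622, -0.0], [0.0, -0.0, -1.0]]
force: [0.6, -0.9, -0.8]
width: 0.598
```

Request:
move_arm(commands=[[-0.2,0.45,0,-0.14,60],[-0.38,0.95,0,-0.26,60],[-0.38,0.95,0,-0.26,60],[-0.38,0.95,0,-0.26,60]])

```text
time_s: 11.72
eef_pos: [441.4, 292.9, 158.9]
orientation: [[-0.387, 0.922, -0.0], [0.922, 0.387, -0.001], [-0.001, -0.001, -1.0]]
force: [-0.1, 0.4, -0.1]
width: 0.601
```

```bash
python3 snap.py m wrist top
```

```text
11.725 [441.4, 292.9, 158.9] [-0.13, 0.39, -0.1] 0.601
```

View pics/wrist_m.png

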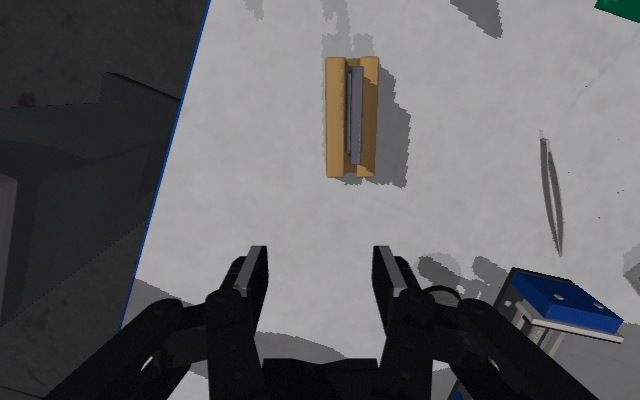

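The wooden stand at (352,118) holds the grey holder, whose top edge runs from (357,67) to (356,163), nearly aligned with the jaws.

Run:
```python
from h import *
d=pickle.load(open('s_m.pkl','rb')); f=d['wrist']['frame']
cv2.imwrite('pics/wm.png',cv2.resize(f[50:185,315:395],None,fx=4.4,fy=4.4,interpolation=cv2.INTER_CUBIC))
```

```text
(no output)
```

View pics/wm.png

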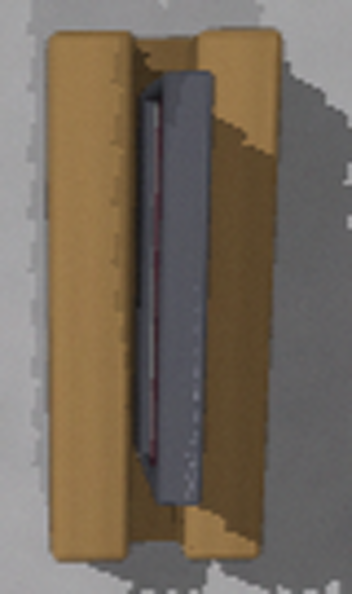

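Run:
```python
from h import *
d=pickle.load(open('s_m.pkl','rb')); c=cam(d['wrist'],d['obs'])
g=lambda p:((p[0]+.5)/4.4-.5+315,(p[1]+.5)/4.4-.5+50)
P=np.array([plane(c,g(p),63) for p in [(164,72),(211,73),(203,503),(157,503)]]);print(P.round(1),P.mean(0))
a=(P[0]+P[1]-P[2]-P[3])/2; print(np.linalg.norm(a),'yaw',np.arctan2(-a[0],a[1])); b=P[1]-P[0];print(np.linalg.norm(b),np.linalg.norm(P[2]-P[3]))
Q=np.array([plane(c,g(p),24) for p in [(50,32),(282,32),(262,558),(48,558)]]);print(Q.round(1),Q.mean(0))
for q in((Q[0]-Q[3]),(Q[1]-Q[2])): print(np.arctan2(-q[0],q[1]),np.linalg.norm(q))
o=d['obs']['orientation'];print('tool y angle',np.arctan2(o[1,1],o[0,1]))
```

```text
[[423.7 390.8  63. ]
 [430.6 393.5  63. ]
 [458.7 330.5  63. ]
 [451.4 327.4  63. ]] [441.09971974 360.56039109  63.        ]
69.06728376283651 yaw 0.4147386743552284
7.401225613635253 7.937310390253761
[[404.2 392.7  24. ]
 [443.  409.   24. ]
 [482.6 318.8  24. ]
 [442.5 301.9  24. ]] [443.04745072 355.61295954  24.        ]
0.39905101433376317 98.55767500719189
0.4130761053698743 98.55509701794227
tool y angle 0.39713557086019347
```

Holder top is at (441.1,360.6) with yaw 0.41. I'm descending over it.

Request:
move_arm(commands=[[0,0.5,0,0.01,60],[0,0.67,-0.1,0.01,60],[0,0.67,-0.5,0.01,60],[0,0.67,-0.8,0.01,60],[0,0.67,-0.8,0.01,60]])

```text
time_s: 12.45
eef_pos: [439.5, 359.1, 76.2]
orientation: [[-0.395, 0.919, -0.005], [0.919, 0.395, -0.004], [-0.002, -0.006, -1.0]]
force: [-0.5, -0.3, 0.8]
width: 0.596
```

```bash
python3 snap.py n wrist
```

```text
12.45 [439.5, 359.1, 76.2] [-0.51, -0.29, 0.82] 0.596
```

View pics/wrist_n.png

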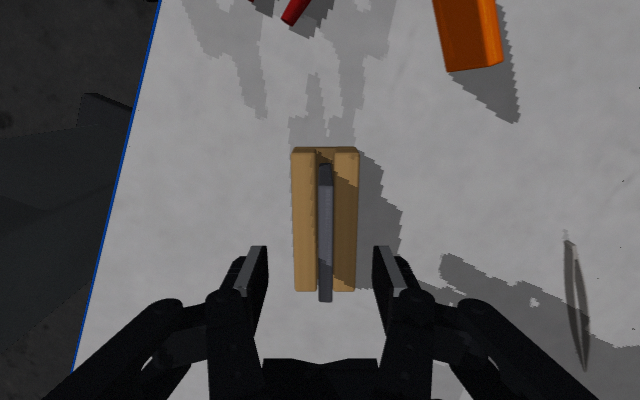

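The holder is between the pads and about 2 mm to the right of centre. I'm going down, then closing.

Request:
move_arm(commands=[[0.01,0.01,-0.25,0,60],[0.01,0.01,-0.42,0,60],[0.01,0.01,-0.42,0,60],[0.01,0.01,-0.42,0,30],[0.01,0.01,-0.42,0,15],[0.01,0.01,-0.42,0,0],[0.01,0.01,-0.42,0,0],[0.01,0.01,-0.42,0,0],[0.01,0.01,-0.42,0,0]], force=60)

```text
time_s: 13.62
eef_pos: [442.0, 362.6, 38.4]
orientation: [[-0.396, 0.918, 0.002], [0.918, 0.396, 0.001], [0.0, 0.002, -1.0]]
force: [-0.8, -1.2, 4.8]
width: 0.082
```

```bash
python3 snap.py o wrist
```

```text
13.625 [442.0, 362.6, 38.4] [-0.75, -1.2, 4.79] 0.082
```

View pics/wrist_o.png

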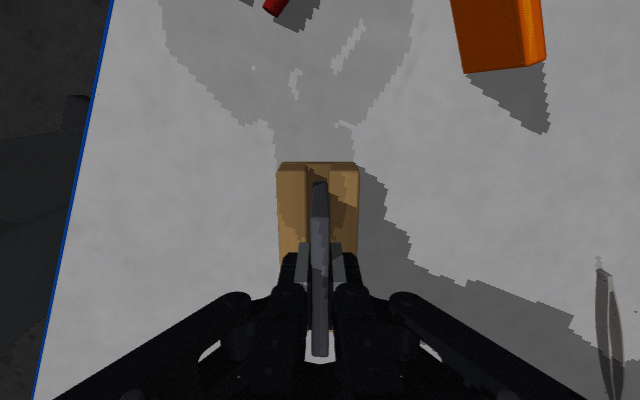

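The holder is pinched, with its top edge from (319,183) to (320,357). I'll measure its offset along the width and lift.

Run:
```python
from h import *
d=pickle.load(open('s_o.pkl','rb')); c=cam(d['wrist'],d['obs']);o=d['obs']
for z in(63,):
    P=[plane(c,p,z) for p in [(319,183),(320,357)]]
    print(np.round(P,1),[np.round(o['orientation'].T@(p-o['eef_pos']),1) for p in P],np.linalg.norm(P[0]-P[1]))
```

```text
[[422.5 405.6  63. ]
 [456.2 328.5  63. ]] [array([ 47.2,  -0.9, -24.6]), array([-36.9,  -0.5, -24.7])] 84.09332437393039
```

Request:
move_arm(commands=[[0,0,0.1,0,0],[0,0,0.25,0,0],[0,0,0.5,0,0],[0,0,0.9,0,0],[0,0,0.9,0,0]])

```text
time_s: 14.3
eef_pos: [443.2, 363.4, 132.3]
orientation: [[-0.395, 0.918, 0.007], [0.918, 0.395, 0.005], [0.002, 0.008, -1.0]]
force: [-0.2, 0.5, -0.6]
width: 0.08
```

```bash
python3 snap.py p wrist scene
python3 - <<'E'
from h import *
d=pickle.load(open('s_p.pkl','rb')); a=cv2.resize(d['scene']['frame'][100:230,200:330],None,fx=3,fy=3);b=d['wrist']['frame'][10:,130:530];
cv2.imwrite('pics/sp.png',np.hstack([a,b]))
E
```

```text
14.3 [443.2, 363.4, 132.3] [-0.23, 0.52, -0.61] 0.08
```

View pics/sp.png

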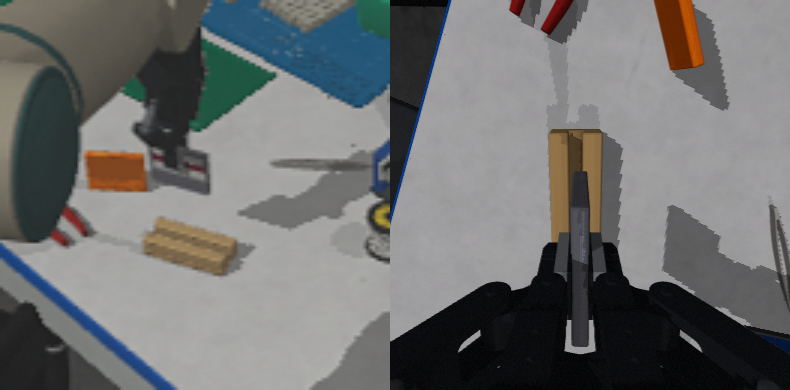

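Run:
```python
from h import *
d=pickle.load(open('s_o.pkl','rb')); c=cam(d['wrist'],d['obs']);o=d['obs']
f=d['wrist']['frame']; print([int(v) for v in f[195:230,320].mean(1)]); print([int(v) for v in f[345:365,320].mean(1)])
for r in (215,217,219,355,357):
    print(r,np.round(o['orientation'].T@(plane(c,(320,r),63)-o['eef_pos']),1))
d=pickle.load(open('s_p.pkl','rb')); c=cam(d['wrist'],d['obs']);o=d['obs']
cv2.imwrite('pics/wp.png',cv2.resize(d['wrist']['frame'][170:380,280:360],None,fx=2.8,fy=2.8))
```

```text
[38, 41, 38, 39, 39, 40, 40, 37, 39, 39, 38, 40, 39, 40, 40, 39, 38, 40, 40, 39, 39, 42, 49, 62, 64, 65, 62, 64, 63, 66, 60, 63, 61, 61, 61]
[53, 50, 52, 49, 57, 55, 59, 55, 58, 55, 53, 47, 125, 144, 145, 144, 146, 145, 143, 33]
215 [ 34.   -0.5 -24.6]
217 [ 33.2  -0.5 -24.6]
219 [ 32.3  -0.5 -24.6]
355 [-35.7  -0.5 -24.7]
357 [-36.9  -0.5 -24.7]
```

View pics/wp.png

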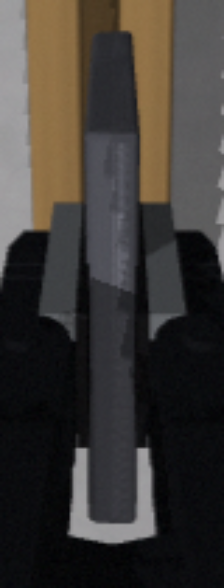

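Holder centre is -1.6 mm along tool x. Moving to the slot, turning by -0.44 in total.

Request:
move_arm(commands=[[0.08,-0.45,0.1,-0.08,0],[0.16,-0.92,0.1,-0.15,0],[0.16,-0.92,0.1,-0.15,0]])

```text
time_s: 14.78
eef_pos: [457.5, 267.6, 136.2]
orientation: [[-0.243, 0.97, -0.002], [0.97, 0.243, -0.002], [-0.001, -0.002, -1.0]]
force: [0.0, 0.4, -0.9]
width: 0.082
```

Request:
move_arm(commands=[[0.08,-0.45,0,-0.08,0],[0.16,-0.92,0,-0.15,0],[0.16,-0.92,0,-0.15,0]])

```text
time_s: 15.15
eef_pos: [473.4, 176.5, 136.4]
orientation: [[-0.089, 0.996, -0.002], [0.996, 0.089, -0.001], [-0.001, -0.002, -1.0]]
force: [-0.2, 0.1, -0.7]
width: 0.076
```

Request:
move_arm(commands=[[0.08,-0.45,0,-0.08,0],[0.16,-0.92,0,-0.14,0],[0.16,-0.92,0,-0.14,0]])

```text
time_s: 15.52
eef_pos: [489.6, 85.2, 136.6]
orientation: [[0.056, 0.998, -0.001], [0.998, -0.056, -0.0], [-0.0, -0.001, -1.0]]
force: [0.4, -0.1, 0.2]
width: 0.076
```

Request:
move_arm(commands=[[0.08,-0.45,0,0,0],[0.16,-0.92,0,0,0],[0.16,-0.92,0,0,0],[0.16,-0.92,0,0,0]])

```text
time_s: 16.02
eef_pos: [505.4, -4.2, 136.8]
orientation: [[0.052, 0.999, -0.001], [0.999, -0.052, 0.001], [0.001, -0.001, -1.0]]
force: [0.3, 0.4, -1.0]
width: 0.082
```

```bash
python3 snap.py q wrist
```

```text
16.025 [505.4, -4.2, 136.8] [0.3, 0.43, -0.96] 0.082
```

View pics/wrist_q.png

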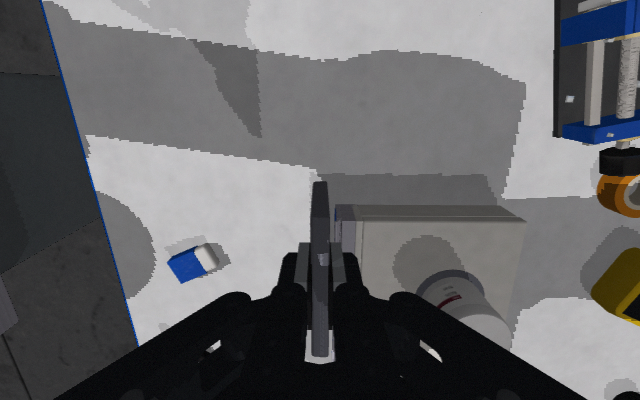

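Run:
```python
from h import *
d=pickle.load(open('s_q.pkl','rb')); f=d['wrist']['frame'];c=cam(d['wrist'],d['obs'])
cv2.imwrite('pics/wq.png',cv2.resize(f[195:265,295:395],None,fx=7.5,fy=7.5,interpolation=cv2.INTER_CUBIC))
```

```text
(no output)
```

View pics/wq.png

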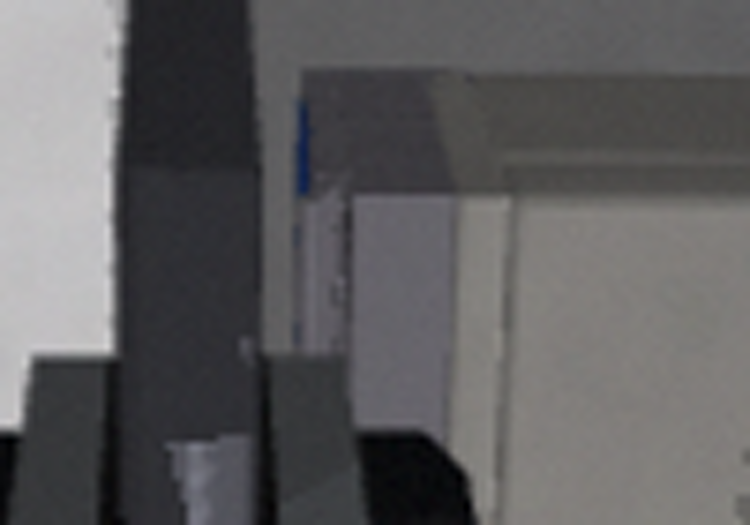

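Run:
```python
from h import *
d=pickle.load(open('s_q.pkl','rb')); c=cam(d['wrist'],d['obs'])
g=lambda p:((p[0]+.5)/7.5-.5+295,(p[1]+.5)/7.5-.5+195)
u=np.array([np.cos(-.053),np.sin(-.053)])
for p in [(303,200),(350,200),(354,300),(457,200),(447,400)]:
    P=plane(c,g(p),40); print(p,P.round(1), 'x along shelf rel mark',((P[:2]-[612.2,-104.4])@u).round(1),'y',((P[:2]-[612.2,-104.4])@[-u[1],u[0]]).round(1))
# earlier j: slot region
d=pickle.load(open('s_j.pkl','rb')); c=cam(d['wrist'],d['obs'])
g=lambda p:((p[0]+.5)/3-.5+90,(p[1]+.5)/3-.5+120)
for p in [(400,30),(400,58),(400,100),(400,108),(400,118),(250,105),(563,112),(728,60)]:
    P=plane(c,g(p),40); print(p,P.round(1), ((P[:2]-[612.2,-104.4])@u).round(1),((P[:2]-[612.2,-104.4])@[-u[1],u[0]]).round(1))
d=pickle.load(open('s_l.pkl','rb')); c=cam(d['wrist'],d['obs'])
g=lambda p:((p[0]+.5)/3.5-.5+220,(p[1]+.5)/3.5-.5+80)
for p in [(300,30),(300,45),(300,58),(107,102),(452,102),(300,105),(611,60)]:
    P=plane(c,g(p),40); print(p,P.round(1), ((P[:2]-[612.2,-104.4])@u).round(1),((P[:2]-[612.2,-104.4])@[-u[1],u[0]]).round(1))
```

```text
(303, 200) [515.5 -24.4  40. ] x along shelf rel mark -100.8 y 74.7
(350, 200) [520.6 -24.7  40. ] x along shelf rel mark -95.7 y 74.7
(354, 300) [520.6 -36.5  40. ] x along shelf rel mark -95.0 y 62.9
(457, 200) [532.1 -25.3  40. ] x along shelf rel mark -84.2 y 74.8
(447, 400) [530.5 -49.2  40. ] x along shelf rel mark -84.5 y 50.8
(400, 30) [509.5 -94.2  40. ] -103.1 4.8
(400, 58) [515.4 -95.   40. ] -97.2 4.2
(400, 100) [524.5 -96.4  40. ] -88.0 3.4
(400, 108) [526.2 -96.6  40. ] -86.2 3.2
(400, 118) [528.5 -97.   40. ] -84.0 3.0
(250, 105) [ 523.8 -129.4   40. ] -86.9 -29.7
(563, 112) [529.1 -60.9  40. ] -85.3 39.0
(728, 60) [519.6 -24.2  40. ] -96.7 75.2
(300, 30) [509.6 -92.1  40. ] -103.1 6.8
(300, 45) [512.7 -92.3  40. ] -100.0 6.8
(300, 58) [515.5 -92.5  40. ] -97.2 6.7
(107, 102) [ 522.5 -136.7   40. ] -87.8 -37.0
(452, 102) [526.9 -58.9  40. ] -87.6 40.9
(300, 105) [525.6 -93.2  40. ] -87.1 6.6
(611, 60) [519.8 -23.2  40. ] -96.6 76.2
```

Gap centre at the slot comes out at (522.4,-99), consistent across views. Moving above it and lowering to just over the mouth.

Request:
move_arm(commands=[[0.08,-0.45,0,0,0],[0.17,-0.92,0,0,0],[0.17,-0.92,-0.2,0,0],[0.17,-0.92,-0.5,0,0],[0.17,-0.92,-0.56,0,0],[0.17,-0.92,-0.56,0,0]])

```text
time_s: 16.82
eef_pos: [522.7, -96.8, 81.7]
orientation: [[0.053, 0.999, -0.0], [0.999, -0.053, 0.0], [0.0, -0.0, -1.0]]
force: [-0.0, -0.1, -0.6]
width: 0.082
```

```bash
python3 snap.py r wrist scene
python3 - <<'E'
from h import *
d=pickle.load(open('s_r.pkl','rb')); cv2.imwrite('pics/sr.png',cv2.resize(d['scene']['frame'][180:280,340:460],None,fx=6,fy=6,interpolation=cv2.INTER_CUBIC))
E
```

```text
16.825 [522.7, -96.8, 81.7] [-0.01, -0.13, -0.55] 0.082
```

View pics/wrist_r.png

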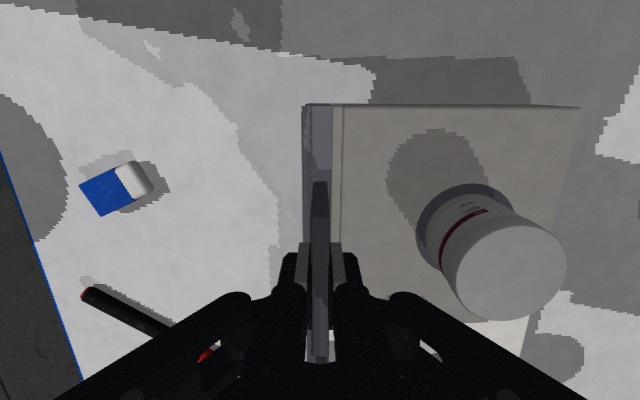

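View pics/sr.png

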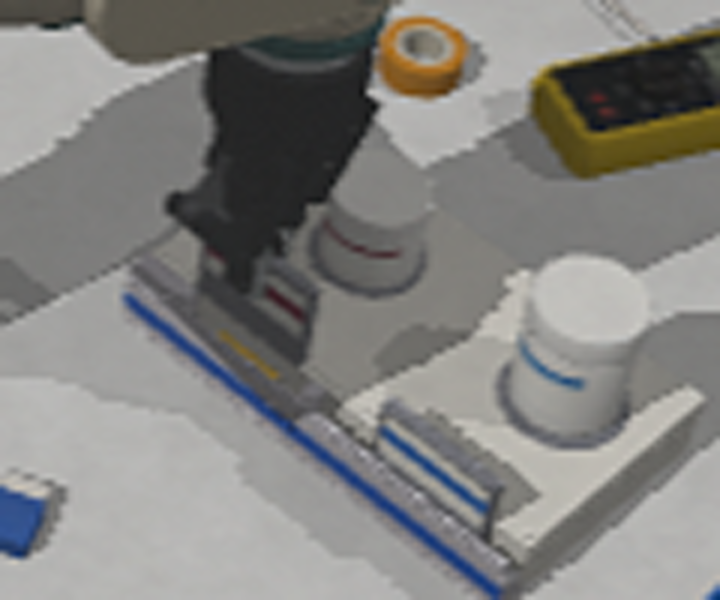

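The holder hangs above the strip with its card to the front, and the jar stands clear behind. Lowering in steps while watching the force.

Request:
move_arm(commands=[[0,-0.005,-0.05,0,0],[0,-0.005,-0.1,0,0],[0,-0.005,-0.15,0,0],[0,-0.005,-0.18,0,0],[0,-0.005,-0.18,0,0]])

```text
time_s: 17.55
eef_pos: [522.4, -98.3, 63.0]
orientation: [[0.054, 0.999, -0.001], [0.999, -0.054, 0.0], [0.0, -0.001, -1.0]]
force: [-0.6, 0.4, -0.6]
width: 0.079
```

It entered the gap without force. Pressing on.

Request:
move_arm(commands=[[0,0,-0.04,0,0],[0,0,-0.08,0,0],[0,0,-0.12,0,0],[0,0,-0.14,0,0],[0,0,-0.14,0,0]])

```text
time_s: 18.18
eef_pos: [522.9, -98.4, 50.1]
orientation: [[0.054, 0.999, 0.001], [0.999, -0.054, -0.0], [-0.0, 0.001, -1.0]]
force: [-3.2, 1.2, 7.3]
width: 0.079
```

Request:
move_arm(commands=[[0,0,-0.02,0,0],[0,0,-0.03,0,0],[0,0,-0.03,0,0]])

```text
time_s: 18.55
eef_pos: [523.1, -98.4, 48.3]
orientation: [[0.054, 0.999, 0.001], [0.999, -0.054, -0.0], [-0.0, 0.001, -1.0]]
force: [-6.5, 1.2, 14.8]
width: 0.081
```

Request:
move_arm(commands=[[0,0,-0.015,0,0],[0,0,-0.02,0,0],[0,0,-0.02,0,0],[0,0,-0.02,0,0]])

```text
time_s: 19.05
eef_pos: [523.3, -98.4, 48.3]
orientation: [[0.054, 0.999, 0.002], [0.999, -0.054, -0.001], [-0.001, 0.002, -1.0]]
force: [-10.9, 4.0, 27.2]
width: 0.083
```

Force rose to 27 N with z unchanged, so it is on the ledges; the TCP height puts the holder's top at 72.9 (home is 73). Checking by picture.

```bash
python3 snap.py s wrist scene top
python3 - <<'E'
from h import *
d=pickle.load(open('s_s.pkl','rb')); a=cv2.resize(d['scene']['frame'][185:275,345:455],None,fx=5,fy=5,interpolation=cv2.INTER_CUBIC)
cv2.imwrite('pics/ss.png',a)
cv2.imwrite('pics/ws.png',d['wrist']['frame'][90:,240:600])
w=cam(d['wrist'],d['obs']); o=d['obs']
E
```

```text
19.05 [523.3, -98.4, 48.3] [-10.87, 4.02, 27.19] 0.083
```

View pics/ss.png

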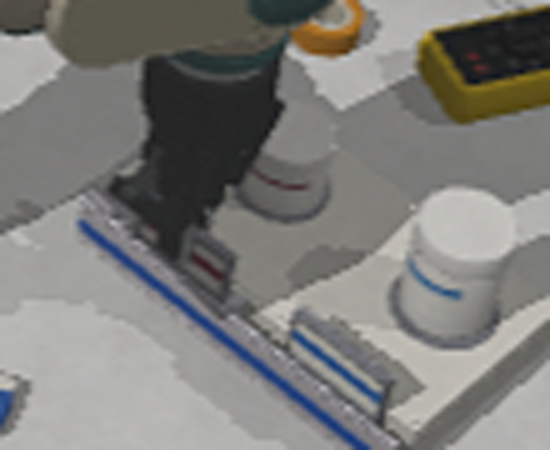

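View pics/ws.png

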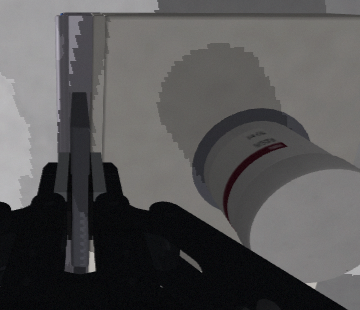

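The maroon-striped holder sits in the channel at the same height as the fitted blue one, card to the front. The jar stands on its mark, clear of the gripper. I'll hold briefly and read once more before handing in.

Request:
move_arm(commands=[[-0.005,0,0,0,0],[-0.005,0,0,0,0],[-0.005,0,0,0,0],[-0.005,0,0,0,0]])

```text
time_s: 19.7
eef_pos: [523.2, -98.4, 48.3]
orientation: [[0.054, 0.999, 0.003], [0.999, -0.054, -0.001], [-0.0, 0.003, -1.0]]
force: [-9.9, 3.3, 25.9]
width: 0.076
```

Run:
```python
from plant import bot
o=bot.get_obs();print(o['time_s'],o['eef_pos'],o['force'],abs(o['joint_velocities']).max() if hasattr(o['joint_velocities'],'max') else o['joint_velocities'])
print(bot.sign_off())
```

```text
19.7 [523.18413261 -98.41333854  48.26986817] [-9.92868126  3.32078506 25.88380464] 0.001451729879574233
the job is handed in; nothing more can be done
None
```

I stood the maroon jar up by pinching its cap end lightly, so it swung upright, then set it on the round mark and let go. I then took the grey maroon-striped holder from the stand, pushed it into the gap card outwards, and handed the job in at 19.7 s while still pressing it home.

**Jar:** it measured about (609,-103) against the mark at (612,-104), upright and clear of the fingers.

**Holder:**
- At the end the arm pressed down with about 26 N. Its height no longer changed as the force rose, so the holder rests on the ledges.
- The holder's top works out at 73 mm above the bench, its home height, about 1 mm off centre along the gap. In the last picture it is level with the fitted blue-striped holder.
- A sideways force of about 10 N remained at the end, probably the holder leaning on the wall of the gap.

**Left alone:** in the pictures the blue-banded jar, spool and eraser looked unmoved; I didn't measure their positions again. I couldn't read the strip's travel directly, so it is inferred from the holder's height and the force.

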